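Slide the soaked herb pail along the servery rail and hang it still over its drip saucer

ROBOT

A 6-joint arm with a two-finger parallel gripper is mounted at the origin on the work surface. World frame = base frame: x ahead of the robot, y to its left, z up, the work surface at z = 0. Lengths are in m, angles in rad, forces in N, time in s.
With the tool pointing down it reaches from about 0.25 to 0.725 m from the base axis. Payload 9.7 kg.
Tool frame: the origin (TCP) lies midway between the tips of the shut fingers; the grasp point (between the pads) lies robot.grip_depth behind it (robot.grip_depth is the distance from the TCP to the grasp point, in m); z points along the fingers, y is the line along which they close (so a half turn about z gives the same grasp; the last joint's range is limited). The gripper opens to 85 mm and grips with 20 to 120 N. Pads are 22 mm wide; open, the fingers measure 114 mm over their backs; the gripper's body (76 mm by 85 mm) begins 54 mm behind the grasp point. The pads swing forward as they close: fully open they stand 13 mm farther back than shut.
Start: joints at [1.227, 0.087, 0.176, 1.66, 0, 1.571], TCP at [0.185, 0.518, 0.231] pointing down, gripper open.
Joint ranges: [-3.13, 3.13], [-0.85, 1.81], [-1.15, 1.24], [-2.2, 2.28], [-1.44, 1.52], [-3.14, 3.14]. Speed limits (rad/s): [2.22, 2.22, 2.57, 3.14, 3.14, 3.14].

INTERFACE

Orientations are given as a rotation vector (axis times angle).
In Python, from station import robot gives the robot as it stands.
- The arm moves only by the tool step_arm, never from a script. Its arguments are lists of equal length, an entry for each row: "claw": the opening, from 0 (shut) to 1 (fully open); "linear": the shift along the tool's x, y, z each as a share of 0.25 m, from -1 to 1, a list of three; "delta_rot": the turn, a rotation vector about the tool's x, y, z each as a share of 90 degrees, from -1 to 1, a list of three. In form: {"claw": [claw, ...], "linear": [[dx, dy, dz], ...], "delta_rot": [[ax, ay, az], ...]}. A call has 1 to 5 rows; each row is the pose to reach, as a shift and turn from the pose commanded when the call began, along the tool's axes at that moment; what a row does not reach only later rows make up. A row lasts 1/10 s, in which the tool goes at most 50 mm and 8.59 degrees, less where a joint would pass 70% of its speed; a pose out of reach is approached as far as the arm can. A call with a number of a shift or a turn outside -1 to 1 is refused whole. A call with a gripper value outside its range is refused whole. The fingers move at their own pace and stop on an object; the grip force is fixed at half the most. Time passes only in rows, so rows that repeat a pose let the fingers close. It gives the time, the measured TCP pose, the force, the opening and the grip force at its end, in the units of the state.
- robot.observe(): the state, without advancing time (a new reading comes with each control period).
- robot.get_image(name): name is "scene" or "top"; returns (picture, depth): 420x560x3 uint8, red, green, blue; 420x560 float32, m along the optical axis (not along the pixel's ray), 0 where there is no reading.
- robot.get_calibration(name): a dict with "fx", "fy", "cx", "cy" (pixels), "distortion" ([k1, k2, p1, p2, k3] as OpenCV has them; the pictures are not rectified), "world_from_camera" (4x4, takes a point from camera to world coordinates). Camera axes: x right, y up, looking along -z (the intrinsics and any distortion apply to the point x, -y, -z); pixel columns grow to the right and rows downward; lengths in m; the calibration is good to about 2 mm. A picture is of the moment at which its call begins. get_calibration takes no time and is no camera call.
- robot.close_job(): hands the job in; it is judged then, once.
The state is a dict: "t": time; "joint_positions": joint angles; "joint_vel": joint speeds; "joint_efforts": joint torques, N m; "tool_pos": TCP position; "eef_rot": TCP orientation; "ft_force": force on the tool from outside, world axes, zero at the start; "ft_torque": the same for the moment, N m; "opening": opening from 0.0 (shut) to 1.0 (fully open); "gripper_force": force on a finger pad.
Only numpy, scipy, OpenCV 4.12 (cv2) and the standard library are available. Lean on these libraries where they do the work, as an engineer would, in place of code of your own. Each camera call takes 0.05 s, during which the arm holds its last target. There are 200 camera calls.

TASK

The hanging herb pail has finished its soak: by the wooden knob of its runner, slide it along the rail so that its foot rides out over the rim of the stoneware tray, catch the swing, and leave the pail hanging still over the middle of the terracotta drip saucer, with the knob let go. The pail is dripping and its foliage is tender, so handle the knob only and never the pail or its stirrup, do not let it swing wildly, and leave the tray and everything else on the bench where they are.

Things in the scene. Friction and masses are not known exactly. Their poses are not given: they have to be found in the camera images.
- rail: Fixed chrome rail on two flanged posts. Straight tube, 20 mm in diameter, its axis 292 mm above the bench and along the body's own y axis (roughly across the bench, in front of the robot); posts (22 mm in diameter, floor flanges of 80 mm) at y = -400 and +400 mm. Origin on the bench under the middle of the tube. Beyond it, 100 mm and more from the tube, stands a fixed record player 137 mm tall.
- runner (a joint): The runner, a dark steel sleeve (32 mm in diameter, 70 mm long) that slides along the rail tube. Value in m: distance from the rail's middle along the rail's own y axis; 0 at the start; end collars stop it at -0.32 and +0.32. It weighs 0.25 kg and has about 2 N of dry friction plus 1 N per m/s, so it stays where it is left; it cannot leave the rail or turn.
- knob (a point): Grip point of the runner's walnut knob: an upright square post on top of the sleeve, 28 by 28 mm and 38 mm tall, its sides parallel to the rail's axes. This point lies on its axis, 328 mm above the bench, 18 mm below its flat top; the sleeve's top is 20 mm below this point. It can be gripped from above along or across the rail.
- hanger (a joint): Swing angle of the pail, rad. The pail's stirrup turns freely on trunnion pins at the height of the tube's axis (292 mm), in the upright plane of the rail only. 0 is hanging plumb, positive when the pail's foot is towards the rail's +y. Very little friction: left alone it swings with a period of about 0.92 s (equivalent simple pendulum 0.209 m) and loses half its swing in about 40 s.
- pail: The hanging herb pail, a white glazed pot 108 mm in diameter and 100 mm tall with a round bottom (half sphere of 54 mm radius), herbs in it, hung by a rigid aluminium wire stirrup; 0.7 kg nominal, centre of mass about 203 mm below the pins. Origin at its foot (lowest point of the round bottom), 266 mm below the pins, 26 mm above the bench when it hangs plumb; its z axis points up to the pins.
- tray: Square stoneware soaking tray, 170 by 170 by 32 mm, walls and floor 10 mm thick, 1.6 kg, loose, empty, its sides parallel to the rail. Origin: centre of its underside. The pail's foot starts inside it, 6 mm below the rim's top. The runner cannot rise, so on the way out the round bottom catches on the rim, the pail leans back some 0.25 rad, rides over the edge, drops off and swings.
- saucer: Round terracotta drip saucer, fixed, 140 mm across the rim, 16 mm tall, under the rail's line, 190 to 270 mm from the tray's centre on one side or the other. Origin at the centre of its underside. The plumb pail clears its rim by 10 mm.
- coaster: Bystander: a flat empty walnut coaster, 95 by 95 by 8 mm, fixed, under the rail's line on the other side of the tray. Origin at the centre of its underside.
- tumbler: Bystander: white ceramic tumbler, 76 mm across, 85 mm tall, standing on a second walnut coaster (8 mm thick) between robot and rail. Origin at the centre of its underside.
- record_weight: Bystander: aluminium record weight, a stepped disc 76 mm across and 34 mm tall, on the bench between robot and rail. Origin at the centre of its underside.
- stylus_tub: Bystander: clear plastic tub with a white clip-on lid, 80 by 121 by 46 mm, on the bench between robot and rail. Origin at the centre of its underside.
Things that resemble listed ones, but are neither listed nor needed, are in the scene too. What is meant by the saucer is not black or red, and is the smaller of those in its own colour.

How it is judged:
By the outcome, as a careful person would: the job done as asked, in the order asked, and still so for the second after the job is handed in, with the robot touching nothing.
It also fails if it takes over 42 s, if anything falls off the work surface, if the arm or the gripper's body presses on something with over 40 N, if the wrist force passes 120 N, or if a joint passes its speed limit or range.

## Working session

There is one attempt and no reset: what is moved stays moved. The work goes in short steps, Python scripts to look and compute and a tool call to move; the robot and the scene stay as the last step left them, time stands still between calls to the robot, and variables do not carry over. Pictures are saved under pics/ and viewed, at most 10 in all, crops included, and the job is handed in when it is done.

Besides the shell and the picture viewer there is one more tool, called in YAML: its name, and indented under it one key for each argument. step_arm: Moves the arm, as the interface text tells. Shift numbers are shares of 0.25 m and turn numbers shares of 90 degrees, none past 1 either way. Its arguments: {"type":"object","properties":{"claw":{"type":"array"},"linear":{"type":"array"},"delta_rot":{"type":"array"}},"required":["claw","linear","delta_rot"]}

```bash
mkdir -p pics; ls; python3 - <<'E'
from station import robot
import cv2,numpy as np
s=robot.observe();print(s, robot.grip_depth)
for n in("scene","top"):
    p,d=robot.get_image(n);np.savez("pics/%s0.npz"%n,p=p,d=d);cv2.imwrite("pics/%s0.png"%n,p[...,::-1])
    print(robot.get_calibration(n))
E
```

```text
pics
{'t': 0.0, 'joint_positions': array([1.22701003e+00, 8.74791522e-02, 1.75122036e-01, 1.65980021e+00,
       2.66797322e-05, 1.57081143e+00]), 'joint_vel': array([-1.22188239e-03, -1.36658909e-03, -1.41433087e-04,  6.49551721e-05,
       -1.84628629e-04, -9.14485393e-04]), 'joint_efforts': array([ 3.78227842e-04, -5.20393753e+01,  4.64794672e+01,  1.65043655e-02,
       -7.70023371e-05,  1.44294978e-05]), 'tool_pos': array([0.1852944 , 0.51760078, 0.23056638]), 'eef_rot': array([-5.37341812e-01, -3.09503409e+00,  2.09900444e-03]), 'ft_force': array([-0.23392681, -0.39445234,  0.48985584]), 'ft_torque': array([-0.0254208 ,  0.04556925, -0.02182888]), 'gripper_force': 0.0, 'opening': 1.0036799318613236} 0.0187
{'fx': 460.5664541969788, 'fy': 460.5664541969788, 'cx': 277.03861632002406, 'cy': 205.25595206544708, 'distortion': array([0.0362718, 0.       , 0.       , 0.       , 0.       ]), 'world_from_camera': array([[ 0.00720307, -0.78741508,  0.61638105,  1.23799515],
       [ 0.99996704,  0.00336232, -0.00739039, -0.13900497],
       [ 0.00374683,  0.61641397,  0.78741335,  1.23099149],
       [ 0.        ,  0.        ,  0.        ,  1.        ]])}
{'fx': 472.7917910274119, 'fy': 472.7917910274119, 'cx': 279.22012362894384, 'cy': 212.83826619532397, 'distortion': array([-0.01097421,  0.        ,  0.        ,  0.        ,  0.        ]), 'world_from_camera': array([[ 2.18510994e-04,  9.90673125e-01, -1.36259721e-01,
         2.97821125e-01],
       [-9.99624220e-01,  3.95142696e-03,  2.71257243e-02,
        -1.16151100e-01],
       [ 2.74111464e-02,  1.36202590e-01,  9.90301713e-01,
         1.47693704e+00],
       [ 0.00000000e+00,  0.00000000e+00,  0.00000000e+00,
         1.00000000e+00]])}
```

View pics/scene0.png

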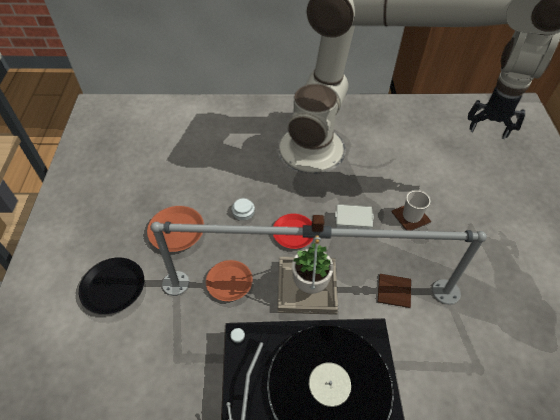

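View pics/top0.png

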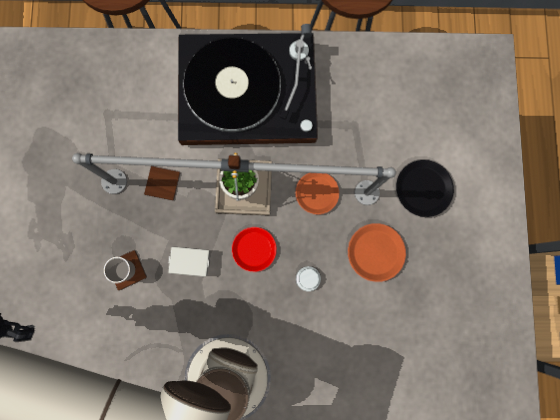

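The scene shows the knob at (318,223) and the saucer, which is the smaller terracotta dish, at (229,281). In the top view the knob is at (234,161), the saucer at (318,193) and the tray around (243,188). The saucer is on the −y side.

```bash
cat > h.py <<'E'
from station import robot
import cv2,numpy as np
def ray(n,uv):
    c=robot.get_calibration(n);K=np.array([[c['fx'],0,c['cx']],[0,c['fy'],c['cy']],[0,0,1]])
    u=cv2.undistortPoints(np.array(uv,float).reshape(-1,1,2),K,c['distortion'])[:,0]
    T=c['world_from_camera'];d=np.c_[u[:,0],-u[:,1],-np.ones(len(u))]@T[:3,:3].T
    return T[:3,3],d
def onz(n,uv,z):
    o,d=ray(n,uv);return o+d*((z-o[2])/d[:,2])[:,None]
def tri(a,b):
    o1,d1=ray("scene",[a]);o2,d2=ray("top",[b]);d1=d1[0]/np.linalg.norm(d1);d2=d2[0]/np.linalg.norm(d2)
    t=np.linalg.lstsq(np.c_[d1,-d2],o2-o1,rcond=None)[0];p,q=o1+t[0]*d1,o2+t[1]*d2
    return (p+q)/2,np.linalg.norm(p-q)
E
python3 - <<'E'
from h import *
I={n:np.load("pics/%s0.npz"%n) for n in("scene","top")}
def blob(n,m,at):
    k,l,s,c=cv2.connectedComponentsWithStats(m.astype(np.uint8));i=1+np.argmin(np.linalg.norm(c[1:]-at,axis=1)+1e3*(s[1:,4]<15));return l==i,s[i],c[i]
# saucer
cc={}
for n,at in(("scene",(229,281)),("top",(318,193))):
    h=cv2.cvtColor(I[n]['p'],cv2.COLOR_RGB2HSV)
    m=((h[...,0]<14)&(h[...,1]>120)&(h[...,2]>90))
    m=cv2.morphologyEx(m.astype(np.uint8),cv2.MORPH_CLOSE,np.ones((9,9)))
    b,s,c=blob(n,m,at);pts=cv2.findContours(b.astype(np.uint8),0,1)[0][0]
    (e,ax,an)=cv2.fitEllipse(cv2.convexHull(pts));cc[n]=e;print(n,"saucer",s,e,ax,onz(n,[e],.016))
print("saucer tri",tri(cc["scene"],cc["top"]))
out=[]
for n,at in(("scene",(318,223)),("top",(234,161))):
    p=I[n]['p'];x,y=at
    cv2_=cv2.resize(p[y-40:y+35,x-50:x+50,::-1],None,fx=5,fy=5,interpolation=0);out.append(cv2_)
    h=cv2.cvtColor(p,cv2.COLOR_RGB2HSV).astype(int);m=(h[...,1]>90)&((h[...,0]<20)|(h[...,0]>170))&(h[...,2]>15)&(h[...,2]<150)
    w=np.zeros_like(m);w[y-14:y+14,x-14:x+14]=1
    b,s,c=blob(n,m&w,at);print(n,"knob",s,c, np.median(I[n]['d'][b]))
cv2.imwrite("pics/crop.png",np.vstack(out))
cv2.imwrite("pics/crop.png",np.hstack(out)[:, :1000][::1] if 0 else cv2.resize(np.vstack(out),(400,600)))
# rail from depth: points on tube by rendering depth to world, 0.27<z<0.31
for n in I:
    d=I[n]['d'];v,u=np.nonzero(d>0);o,r=ray(n,np.c_[u,v]);
    T=robot.get_calibration(n)['world_from_camera']
    P=o+r*d[v,u][:,None]
    k=(P[:,2]>.290)&(P[:,2]<.312)&(abs(P[:,1])<.55)&(P[:,0]>.3)&(P[:,0]<.75)
    Q=P[k];f=np.polyfit(Q[:,1],Q[:,0],1);r_=Q[:,0]-np.polyval(f,Q[:,1]);g=abs(r_)<.02;f=np.polyfit(Q[g,1],Q[g,0],1)
    print(n,"rail x=",f,k.sum(),Q[:,2].max(),Q[:,1].min(),Q[:,1].max())
    k=(P[:,2]>.335)&(P[:,2]<.36)&(abs(P[:,0]-np.polyval(f,P[:,1]))<.03)&(abs(P[:,1])<.3);Q=P[k];print("knobtop",k.sum(),np.median(Q,0),Q.min(0),Q.max(0))
    k=(P[:,2]>.026)&(P[:,2]<.036)&(P[:,0]<.75)&(P[:,0]>.35)&(abs(P[:,1]+.05)<.15);Q=P[k];print("tray rim",Q.min(0),Q.max(0))
E
```

```text
scene saucer [ 206  260   47   41 1480] (228.64276123046875, 280.34136962890625) (40.24050521850586, 46.51852035522461) [[ 0.56913326 -0.27319004  0.016     ]]
top saucer [ 295  173   44   42 1462] (316.9804382324219, 192.556396484375) (42.291847229003906, 44.03593063354492) [[ 0.56372068 -0.27499578  0.016     ]]
saucer tri (array([ 0.56503803, -0.27489801,  0.00865394]), np.float64(0.001782486140732692))
scene knob [304 215  20  17 219] [315.65296804 222.73515982] 1.1048068
top knob [228 155  12  14 145] [233.75172414 161.71724138] 1.1574028
scene rail x= [0.03939941 0.59109554] 2673 0.3109217152242475 -0.44626771325177117 0.3784173476560456
knobtop 130 [ 0.58968513 -0.03263447  0.34384343] [ 0.57219103 -0.04550152  0.3361076 ] [ 0.60163195 -0.01775649  0.34798474]
tray rim [ 0.35295645 -0.12766386  0.02600247] [0.67154181 0.0986925  0.03599463]
top rail x= [0.03989422 0.58399843] 2621 0.3119017412161915 -0.4464418368659999 0.3771878710528836
knobtop 131 [ 0.58307122 -0.03636481  0.34535439] [ 0.569463   -0.04874894  0.33615683] [ 0.59686023 -0.02132831  0.35175375]
tray rim [ 0.49540561 -0.19603176  0.02607152] [0.72247544 0.09910094 0.03598687]
```

View pics/crop.png

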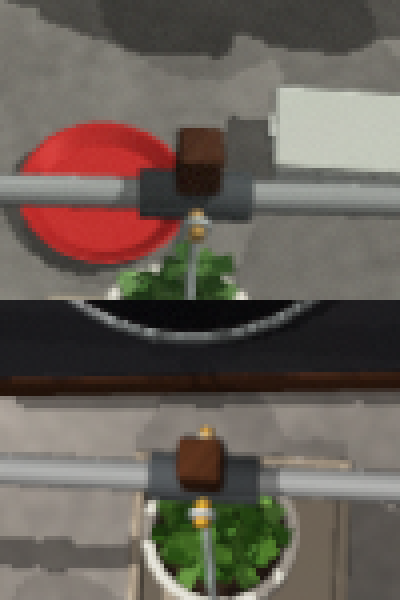

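```bash
cat >> h.py <<'E'
A,B=.5872,.0397  # rail x=A+B*y
def green(p):
    h=cv2.cvtColor(p,cv2.COLOR_RGB2HSV);m=(h[...,0]>35)&(h[...,0]<85)&(h[...,1]>90)&(h[...,2]>40)
    k,l,s,c=cv2.connectedComponentsWithStats(m.astype(np.uint8));m=l==1+np.argmax(s[1:,4])
    v,u=np.nonzero(m);return u.mean(),v.mean(),m.sum()
def onrail(uv):
    o,d=ray("scene",[uv]);d=d[0];t=(A+B*o[1]-o[0])/(d[0]-B*d[1]);return o+t*d
E
python3 - <<'E'
from h import *
print(tri((318,219.3),(234,161.2)), onz("scene",[(318,219.3)],.346),onz("top",[(234,161.2)],.346))
p=np.load("pics/scene0.npz")['p'];g=green(p);print(g,onrail(g[:2]))
I=np.load("pics/top0.npz");d=I['d'];v,u=np.nonzero(d>0);o,r=ray("top",np.c_[u,v]);P=o+r*d[v,u][:,None]
# tube axis: median x of tube top pts by y bins, each view
for n in("top","scene"):
    d=np.load("pics/%s0.npz"%n)['d'];v,u=np.nonzero(d>0);o,r=ray(n,np.c_[u,v]);P=o+r*d[v,u][:,None]
    for a in(-.275,-.15,.15):
        k=(abs(P[:,1]-a)<.02)&(P[:,2]>.28)&(P[:,2]<.32)&(abs(P[:,0]-.585)<.04);Q=P[k];print(n,a,Q[:,0].min(),Q[:,0].max(),Q[Q[:,2]>np.percentile(Q[:,2],80),0].mean(),Q[:,2].max())
    k=(P[:,2]>.027)&(P[:,2]<.036)&(abs(P[:,0]-.57)<.12)&(abs(P[:,1]+.04)<.12);Q=P[k];print("tray",np.percentile(Q,[1,50,99],axis=0))
from scipy.spatial.transform import Rotation as R
s=robot.observe();T=R.from_rotvec(s['eef_rot']);print(T.as_matrix())
kx,ky=.5858,-.0345
ru=np.array([B,1,0])/np.hypot(B,1);G=np.c_[np.cross(ru,[0,0,-1]),ru,[0,0,-1]]
print("rot",(T.inv()*R.from_matrix(G)).as_rotvec()/(np.pi/2))
for z in (.42,.3153): print(T.inv().apply(np.array([kx,ky,z])-s['tool_pos'])/.25)
E
```

```text
(array([ 0.58254155, -0.03417698,  0.33832203]), np.float64(0.0034346512901450325)) [[ 0.5881602  -0.03336719  0.346     ]] [[ 0.5805021 -0.0364375  0.346    ]]
(np.float64(305.8858024691358), np.float64(258.83641975308643), np.int64(324)) [ 0.58512128 -0.05236076  0.16170269]
top -0.275 0.5633776532627337 0.5858428826813542 0.5751098078039628 0.305522523686959
top -0.15 0.5694366745391573 0.5894861308095525 0.5781460425512402 0.3067282424902189
top 0.15 0.5816551038222868 0.6011025079533612 0.5914938688507465 0.3066280687880567
tray [[ 0.49578988 -0.13005837  0.02738379]
 [ 0.54129771 -0.0594613   0.03136517]
 [ 0.66586789  0.04240823  0.0357639 ]]
scene -0.275 0.5677796335595712 0.587653444109081 0.5772708898445817 0.3039335076357458
scene -0.15 0.5717293065537323 0.5923144127728792 0.5832497203399422 0.30494744157660314
scene 0.15 0.585408158684868 0.6044377464883957 0.5937760356786053 0.30388513701918907
tray [[ 0.49824147 -0.12745711  0.02711802]
 [ 0.62119343 -0.06014673  0.03083715]
 [ 0.66938462  0.04460421  0.03555603]]
[[-9.41477079e-01  3.37076753e-01 -4.16258241e-04]
 [ 3.37077010e-01  9.41476384e-01 -1.14330918e-03]
 [ 6.51435704e-06 -1.21671047e-03 -9.99999260e-01]]
rot [-7.67971799e-04 -1.21902495e-04 -1.93615983e-01]
[-2.25260864 -1.5401861  -0.75558304]
[-2.25261137 -1.53967654 -0.33678335]
```

step_arm:
  claw: [1,1,1,1,1]
  linear:
    - [-0.1,-0.07,-0.15]
    - [-0.24,-0.16,-0.3]
    - [-0.38,-0.26,-0.42]
    - [-0.53,-0.36,-0.5]
    - [-0.68,-0.46,-0.55]
  delta_rot:
    - [0,0,0]
    - [0,0,0]
    - [0,0,0]
    - [0,0,0]
    - [0,0,0]

```text
t: 0.6
tool_pos: [0.3048, 0.3543, 0.369]
eef_rot: [0.536, 3.095, 0.002]
ft_force: [1.7, 0.9, 0.1]
opening: 1.002
gripper_force: 0.0
```

step_arm:
  claw: [1,1,1,1,1]
  linear:
    - [-0.16,-0.11,-0.04]
    - [-0.32,-0.22,-0.08]
    - [-0.48,-0.33,-0.12]
    - [-0.64,-0.44,-0.16]
    - [-0.8,-0.55,-0.2]
  delta_rot:
    - [0,0,0]
    - [0,0,0]
    - [0,0,0]
    - [0,0,0]
    - [0,0,0]

```text
t: 1.1
tool_pos: [0.4469, 0.1567, 0.4179]
eef_rot: [-0.537, -3.095, -0.0]
ft_force: [-0.0, 1.3, 0.8]
opening: 1.003
gripper_force: 0.0
```

```bash
cat >> h.py <<'E'
from scipy.spatial.transform import Rotation as R
def goto(x,y,z):
    s=robot.observe();T=R.from_rotvec(s['eef_rot']);ru=np.array([B,1,0])/np.hypot(B,1);G=np.c_[np.cross(ru,[0,0,-1]),ru,[0,0,-1]]
    print(s['t'],s['tool_pos'],"lin",T.inv().apply(np.array([x,y,z])-s['tool_pos'])/.25,"rot",(T.inv()*R.from_matrix(G)).as_rotvec()/(np.pi/2))
E
python3 -c "
from h import *
goto(.586,-.035,.42)"
```

```text
1.1 [0.44690983 0.15671527 0.41785412] lin [-0.78229864 -0.53443518 -0.00864119] rot [ 1.60431447e-05 -3.82299895e-05 -1.93624480e-01]
```

step_arm:
  claw: [1,1,1,1,1]
  linear:
    - [-0.16,-0.11,0]
    - [-0.32,-0.22,0]
    - [-0.48,-0.33,0]
    - [-0.64,-0.44,0]
    - [-0.78,-0.53,0]
  delta_rot:
    - [0,0,-0.05]
    - [0,0,-0.1]
    - [0,0,-0.15]
    - [0,0,-0.194]
    - [0,0,-0.194]

```text
t: 1.6
tool_pos: [0.586, -0.0342, 0.417]
eef_rot: [-0.059, -3.141, 0.0]
ft_force: [1.1, 1.5, -0.5]
opening: 1.003
gripper_force: 0.0
```

```bash
cat >> h.py <<'E'
def green(p):
    h=cv2.cvtColor(p,cv2.COLOR_RGB2HSV);m=((h[...,0]>35)&(h[...,0]<85)&(h[...,1]>90)&(h[...,2]>40)).astype(np.uint8)
    m[:, :60]=0;c=cv2.morphologyEx(m,cv2.MORPH_CLOSE,np.ones((9,9)))
    k,l,s,_=cv2.connectedComponentsWithStats(c);m=m&(l==1+np.argmax(s[1:,4]))
    v,u=np.nonzero(m);return u.mean(),v.mean(),m.sum()
E
python3 - <<'E'
from h import *
p=np.load("pics/scene0.npz")['p'];g=green(p);print(g,onrail(g[:2]))
for n in("scene","top"):
    p,d=robot.get_image(n)
    if n=="scene": g=green(p);print(g,onrail(g[:2]));a=p[120:330,180:460]
    else: b=p[80:290,100:380]
cv2.imwrite("pics/c1.png",cv2.resize(np.vstack([a,b])[...,::-1],None,fx=1.4,fy=1.4))
goto(.586,-.035,.3153)
E
```

```text
(np.float64(313.40453074433657), np.float64(260.1812297734628), np.uint64(618)) [ 0.58594095 -0.03171418  0.15596392]
(np.float64(313.42045454545456), np.float64(260.27435064935065), np.uint64(616)) [ 0.5859439  -0.03163981  0.15548563]
1.7 [ 0.5881494  -0.0357676   0.41343603] lin [0.00657173 0.00295335 0.39258417] rot [-0.00041015 -0.00348782 -0.0022065 ]
```

View pics/c1.png

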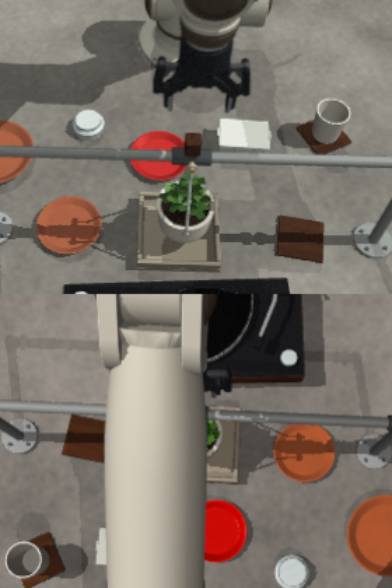

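step_arm:
  claw: [1,1,1,0.2,0.2]
  linear:
    - [0,0,0.15]
    - [0,0.003,0.3]
    - [0,0.003,0.4]
    - [0,0.003,0.4]
    - [0,0.003,0.4]
  delta_rot:
    - [0,0,0]
    - [0,0,0]
    - [0,0,0]
    - [0,0,0]
    - [0,0,0]

```text
t: 2.2
tool_pos: [0.5847, -0.0307, 0.3185]
eef_rot: [0.061, 3.141, 0.0]
ft_force: [-0.6, 0.9, 0.2]
opening: 0.691
gripper_force: 0.0
```

step_arm:
  claw: [0,0,0,0,0]
  linear:
    - [0,0,0]
    - [0,0,0]
    - [0,0,0]
    - [0,0,0]
    - [0,0,0]
  delta_rot:
    - [0,0,0]
    - [0,0,0]
    - [0,0,0]
    - [0,0,0]
    - [0,0,0]

```text
t: 2.7
tool_pos: [0.5857, -0.0312, 0.3197]
eef_rot: [0.061, 3.138, -0.0]
ft_force: [-0.7, -0.5, 5.4]
opening: 0.321
gripper_force: 60.3
```

```bash
python3 - <<'E'
from h import *
s=robot.observe();print(s['t'],s['tool_pos'],s['opening'],s['ft_force'],s['gripper_force'])
for i in range(2):
    p,d=robot.get_image("scene");g=green(p);q=onrail(g[:2]);print(g,q-robot.observe()['tool_pos'])
a=p[130:340,180:460];cv2.imwrite("pics/c2.png",cv2.resize(a[...,::-1],None,fx=2,fy=2))
goto(.576,-.274,s['tool_pos'][2])
E
```

```text
2.7 [ 0.58568816 -0.03116706  0.31968259] 0.32129895757566024 [-0.680594   -0.46050285  5.39762676] 60.26979446411133
(np.float64(315.02605863192184), np.float64(260.38110749185665), np.uint64(614)) [ 0.00043859  0.00386809 -0.1644912 ]
(np.float64(315.29430894308945), np.float64(260.4715447154472), np.uint64(615)) [ 0.00044969  0.00461133 -0.16493937]
2.8 [ 0.58569743 -0.0311324   0.31970248] lin [ 8.47116548e-04 -9.72244111e-01  2.30583261e-04] rot [-0.00010015  0.00226183  0.00040886]
```

View pics/c2.png

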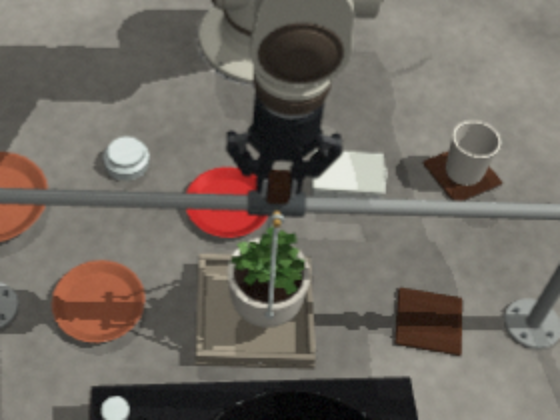

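step_arm:
  claw: [0,0,0,0,0]
  linear:
    - [0,-0.01,0]
    - [0,-0.03,0]
    - [0,-0.06,0]
    - [0,-0.09,0]
    - [0,-0.12,0]
  delta_rot:
    - [0,0,0]
    - [0,0,0]
    - [0,0,0]
    - [0,0,0]
    - [0,0,0]

```text
t: 3.3
tool_pos: [0.5845, -0.0609, 0.3197]
eef_rot: [0.061, 3.137, 0.001]
ft_force: [-1.0, 1.0, 5.3]
opening: 0.31
gripper_force: 60.3
```

step_arm:
  claw: [0,0,0,0,0]
  linear:
    - [0,-0.03,0]
    - [0,-0.06,0]
    - [0,-0.09,0]
    - [0,-0.12,0]
    - [0,-0.14,0]
  delta_rot:
    - [0,0,0]
    - [0,0,0]
    - [0,0,0]
    - [0,0,0]
    - [0,0,0]

```text
t: 3.8
tool_pos: [0.5832, -0.0959, 0.3198]
eef_rot: [0.061, 3.137, 0.001]
ft_force: [-0.1, 5.4, 7.2]
opening: 0.319
gripper_force: 60.5
```

step_arm:
  claw: [0,0,0,0,0]
  linear:
    - [0,-0.02,0]
    - [0,-0.04,0]
    - [0,-0.06,0]
    - [0,-0.08,0]
    - [0,-0.1,0]
  delta_rot:
    - [0,0,0]
    - [0,0,0]
    - [0,0,0]
    - [0,0,0]
    - [0,0,0]

```text
t: 4.3
tool_pos: [0.5822, -0.1207, 0.3199]
eef_rot: [0.061, 3.137, 0.001]
ft_force: [-0.2, 3.3, 5.9]
opening: 0.318
gripper_force: 60.5
```

```bash
cat >> h.py <<'E'
def swing(n):
    for i in range(n):
        s=robot.observe();p,_=robot.get_image("scene");g=green(p);q=onrail(g[:2])
        print("t %.2f tool y %.4f fol y %.4f n %d theta %.3f"%(s['t'],s['tool_pos'][1],q[1],g[2],(q[1]-s['tool_pos'][1]-.0038)/.137),np.round(s['ft_force'],1))
    return p
E
python3 - <<'E'
from h import *
p=swing(2);a=p[130:340,130:410];cv2.imwrite("pics/c3.png",cv2.resize(a[...,::-1],None,fx=2,fy=2))
E
```

```text
t 4.30 tool y -0.1207 fol y -0.1032 n 619 theta 0.100 [-0.2  3.3  5.9]
t 4.35 tool y -0.1214 fol y -0.1035 n 616 theta 0.103 [-0.9  0.8  6.9]
```

View pics/c3.png

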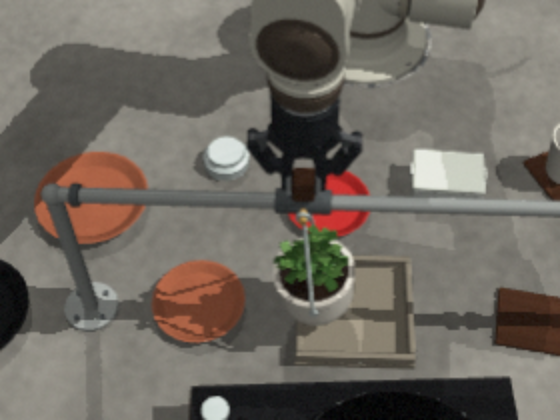

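The pail is leaning back on the tray's −y rim, with its foot at about (320,315) in the crop. The tray has not moved. I'll continue slowly.

step_arm:
  claw: [0,0,0,0,0]
  linear:
    - [0,-0.02,0]
    - [0,-0.04,0]
    - [0,-0.06,0]
    - [0,-0.08,0]
    - [0,-0.1,0]
  delta_rot:
    - [0,0,0]
    - [0,0,0]
    - [0,0,0]
    - [0,0,0]
    - [0,0,0]

```text
t: 4.9
tool_pos: [0.5812, -0.146, 0.3197]
eef_rot: [0.061, 3.137, -0.0]
ft_force: [0.1, 2.5, 5.2]
opening: 0.313
gripper_force: 60.4
```

step_arm:
  claw: [0,0,0]
  linear:
    - [0,-0.02,0]
    - [0,-0.04,0]
    - [0,-0.06,0]
  delta_rot:
    - [0,0,0]
    - [0,0,0]
    - [0,0,0]

```text
t: 5.2
tool_pos: [0.5806, -0.1608, 0.3197]
eef_rot: [0.061, 3.137, 0.0]
ft_force: [0.6, 2.4, 7.2]
opening: 0.317
gripper_force: 60.4
```

```bash
python3 -c "
from h import *
swing(2)"
```

```text
t 5.20 tool y -0.1608 fol y -0.1240 n 629 theta 0.241 [0.6 2.4 7.2]
t 5.25 tool y -0.1614 fol y -0.1249 n 623 theta 0.239 [-0.1  0.5  6.8]
```

step_arm:
  claw: [0,0,0]
  linear:
    - [0,-0.02,0]
    - [0,-0.035,0]
    - [0,-0.045,0]
  delta_rot:
    - [0,0,0]
    - [0,0,0]
    - [0,0,0]

```text
t: 5.6
tool_pos: [0.5802, -0.1721, 0.3197]
eef_rot: [0.061, 3.138, 0.0]
ft_force: [1.4, 3.4, 6.4]
opening: 0.318
gripper_force: 60.6
```

```bash
python3 -c "
from h import *
swing(2)"
```

```text
t 5.60 tool y -0.1721 fol y -0.1339 n 621 theta 0.251 [1.4 3.4 6.4]
t 5.65 tool y -0.1724 fol y -0.1343 n 624 theta 0.250 [0.  1.2 6.4]
```

step_arm:
  claw: [0,0]
  linear:
    - [0,-0.012,0]
    - [0,-0.024,0]
  delta_rot:
    - [0,0,0]
    - [0,0,0]

```text
t: 5.9
tool_pos: [0.5799, -0.1779, 0.3197]
eef_rot: [0.061, 3.137, 0.0]
ft_force: [0.7, 4.1, 7.3]
opening: 0.315
gripper_force: 60.5
```

```bash
python3 -c "
from h import *
swing(3)"
```

```text
t 5.90 tool y -0.1779 fol y -0.1398 n 628 theta 0.250 [0.7 4.1 7.3]
t 5.95 tool y -0.1783 fol y -0.1405 n 620 theta 0.249 [-0.1  1.6  6.3]
t 6.00 tool y -0.1784 fol y -0.1403 n 617 theta 0.250 [-0.1  1.1  6.4]
```

step_arm:
  claw: [0,0]
  linear:
    - [0,-0.012,0]
    - [0,-0.02,0]
  delta_rot:
    - [0,0,0]
    - [0,0,0]

```text
t: 6.25
tool_pos: [0.5797, -0.183, 0.3197]
eef_rot: [0.061, 3.138, -0.0]
ft_force: [0.5, 4.3, 6.4]
opening: 0.318
gripper_force: 60.6
```

```bash
python3 -c "
from h import *
swing(3)"
```

```text
t 6.25 tool y -0.1830 fol y -0.1475 n 628 theta 0.231 [0.5 4.3 6.4]
t 6.30 tool y -0.1832 fol y -0.1504 n 628 theta 0.212 [0.4 2.8 6. ]
t 6.35 tool y -0.1832 fol y -0.1558 n 631 theta 0.172 [-0.1  2.   7.1]
```

```bash
cat >> h.py <<'E'
from scipy.optimize import lsq_linear
W=2*np.pi/.92;Lp=.209
def meas():
    s=robot.observe();p,_=robot.get_image("scene");q=onrail(green(p)[:2]);return s['t'],.95*(q[1]-s['tool_pos'][1]-.0038)/.137,s['tool_pos'][1]
def plan(ts,th,Y0,total,N,vmax,lag=.02,y_cmd=None):
    """free fit of theta at fixed runner; N rows (0.1 s) moving total, ending plumb and still"""
    ts=np.array(ts);t0=robot.observe()['t']
    a=np.linalg.lstsq(np.c_[np.cos(W*(ts-t0)),np.sin(W*(ts-t0))],np.array(th),rcond=None)[0]
    print("t0 %.2f theta %.3f rate %.2f amp %.3f"%(t0,a[0],a[1]*W,np.hypot(*a)),"resid",np.round(np.c_[np.cos(W*(ts-t0)),np.sin(W*(ts-t0))]@a-th,3))
    # theta'' = -W^2 theta - Y''/Lp; velocity steps at row starts give theta_dot impulses -dv/Lp (modal C,S)
    tf=.1*N+lag;k=lambda t:np.array([np.cos(W*t),np.sin(W*t)])
    M=np.zeros((2,N))
    for i in range(N):
        for t,sg in((.1*i+lag,1),(.1*i+.1+lag,-1)):
            # impulse at t: theta += (-dv/Lp/W) sin(W(tau-t)) = A(-sin Wt) cos + A cos Wt sin
            A_=-sg*10/Lp/W;M[:,i]+=A_*np.array([-np.sin(W*t),np.cos(W*t)])
    S=np.vstack([M*Lp*30,30*np.ones(N),.15*(np.eye(N)-np.eye(N,k=1))[:-1]])
    b=np.r_[-a*Lp*30,30*total,np.zeros(N-1)]
    r=lsq_linear(S,b,bounds=(-vmax*.1,vmax*.1));x=r.x
    print("rows share",np.round(np.cumsum(x)/.25,3),"end amp",np.hypot(*(a+M@x)),"sum",x.sum())
    for j in range(N): pass
E
python3 - <<'E'
from h import *
D=[(6.35,.172*.95,0)]+[meas() for _ in range(2)];print(D)
for N in(6,8,10):plan([d[0] for d in D],[d[1] for d in D],0,-.091,N,.45)
E
```

```text
[(6.35, 0.1634, 0), (6.4, np.float64(0.10440587167572633), np.float64(-0.1832273387265887)), (6.45, np.float64(0.03443360902995854), np.float64(-0.1832283309522784))]
t0 6.50 theta -0.040 rate -1.47 amp 0.219 resid [-0.  0. -0.]
rows share [-0.114 -0.203 -0.261 -0.297 -0.328 -0.364] end amp 8.52401841281215e-07 sum -0.09099992780676713
t0 6.50 theta -0.040 rate -1.47 amp 0.219 resid [-0.  0. -0.]
rows share [-0.098 -0.185 -0.254 -0.299 -0.326 -0.34  -0.351 -0.364] end amp 2.9287435785770136e-07 sum -0.09099999366607739
t0 6.50 theta -0.040 rate -1.47 amp 0.219 resid [-0.  0. -0.]
rows share [-0.085 -0.165 -0.232 -0.282 -0.312 -0.326 -0.333 -0.339 -0.349 -0.364] end amp 2.3044987944464588e-07 sum -0.09100000271787215
```

step_arm:
  claw: [0,0,0,0,0]
  linear:
    - [0,-0.098,0]
    - [0,-0.185,0]
    - [0,-0.254,0]
    - [0,-0.299,0]
    - [0,-0.326,0]
  delta_rot:
    - [0,0,0]
    - [0,0,0]
    - [0,0,0]
    - [0,0,0]
    - [0,0,0]

```text
t: 7.0
tool_pos: [0.5765, -0.2655, 0.3197]
eef_rot: [0.062, 3.137, -0.001]
ft_force: [1.0, 2.3, 7.4]
opening: 0.315
gripper_force: 64.0
```

step_arm:
  claw: [0,0,0]
  linear:
    - [0,-0.014,0]
    - [0,-0.025,0]
    - [0,-0.038,0]
  delta_rot:
    - [0,0,0]
    - [0,0,0]
    - [0,0,0]

```text
t: 7.3
tool_pos: [0.5762, -0.2742, 0.3197]
eef_rot: [0.061, 3.138, -0.001]
ft_force: [-0.2, 2.4, 6.0]
opening: 0.316
gripper_force: 63.9
```

```bash
python3 - <<'E'
from h import *
D=[meas() for _ in range(16)];D=D[1:];print(np.round(D,4))
t,th,_=np.array(D).T;o=np.linalg.lstsq(np.c_[np.cos(W*t),np.sin(W*t),np.ones(len(t))],th,rcond=None)[0];print(o)
th=th-o[2];s=robot.observe();print(s['tool_pos'],s['ft_force'])
for N in(6,8):plan(t,th,0,0,N,.3)
p,_=robot.get_image("scene");cv2.imwrite("pics/c4.png",cv2.resize(p[130:340,130:410][...,::-1],None,fx=2,fy=2));np.save("pics/p4.npy",p)
h=cv2.cvtColor(p,cv2.COLOR_RGB2HSV)
E
```

```text
[[ 7.350e+00  1.910e-02 -2.746e-01]
 [ 7.400e+00  2.420e-02 -2.746e-01]
 [ 7.450e+00  3.430e-02 -2.746e-01]
 [ 7.500e+00  3.520e-02 -2.746e-01]
 [ 7.550e+00  3.640e-02 -2.746e-01]
 [ 7.600e+00  3.180e-02 -2.746e-01]
 [ 7.650e+00  2.260e-02 -2.746e-01]
 [ 7.700e+00  1.930e-02 -2.746e-01]
 [ 7.750e+00  6.300e-03 -2.746e-01]
 [ 7.800e+00  4.000e-04 -2.746e-01]
 [ 7.850e+00 -1.090e-02 -2.746e-01]
 [ 7.900e+00 -1.510e-02 -2.746e-01]
 [ 7.950e+00 -1.770e-02 -2.746e-01]
 [ 8.000e+00 -1.920e-02 -2.746e-01]
 [ 8.050e+00 -1.430e-02 -2.746e-01]]
[0.01273087 0.02397228 0.00825538]
[ 0.57612898 -0.27460666  0.31971964] [ 0.55512308 -0.92067124  6.67184446]
t0 8.10 theta -0.018 rate 0.14 amp 0.027 resid [ 0.     0.003 -0.002  0.    -0.002 -0.     0.003 -0.002  0.002 -0.002
  0.002 -0.    -0.001  0.001 -0.001]
rows share [-0.012 -0.012 -0.002  0.009  0.01   0.   ] end amp 5.987528904582695e-07 sum 5.422645435460005e-08
t0 8.10 theta -0.018 rate 0.14 amp 0.027 resid [ 0.     0.003 -0.002  0.    -0.002 -0.     0.003 -0.002  0.002 -0.002
  0.002 -0.    -0.001  0.001 -0.001]
rows share [-0.002 -0.002  0.002  0.008  0.012  0.012  0.008  0.   ] end amp 1.0940899060056701e-07 sum 3.309108484840853e-09
```

View pics/c4.png

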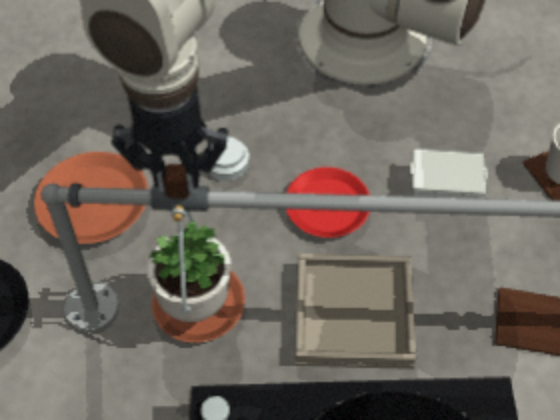

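```bash
python3 - <<'E'
from h import *
print("pot", onrail((225,266)), "knob top",onz("scene",[(130+175/2,130+173/2)],.346))
D=[meas() for _ in range(14)]
t,th,_=np.array(D).T;o=np.linalg.lstsq(np.c_[np.cos(W*t),np.sin(W*t),np.ones(len(t))],th,rcond=None)[0];print(o)
for N in(5,6,8):plan(t,th-o[2],0,0,N,.3)
E
```

```text
pot [ 0.57626245 -0.27550515  0.11097871] knob top [[ 0.57877329 -0.27333915  0.346     ]]
[0.01354682 0.02241883 0.00904406]
t0 8.85 theta -0.025 rate -0.05 amp 0.026 resid [-0.     0.001 -0.003  0.003 -0.     0.    -0.001 -0.002  0.003  0.001
 -0.002  0.001 -0.001  0.   ]
rows share [-0.008 -0.013 -0.013 -0.008 -0.   ] end amp 9.599696846463015e-08 sum -6.045790014452823e-10
t0 8.85 theta -0.025 rate -0.05 amp 0.026 resid [-0.     0.001 -0.003  0.003 -0.     0.    -0.001 -0.002  0.003  0.001
 -0.002  0.001 -0.001  0.   ]
rows share [-0.01  -0.014 -0.012 -0.007 -0.003  0.   ] end amp 1.9923954710458626e-07 sum 1.7525293123936588e-08
t0 8.85 theta -0.025 rate -0.05 amp 0.026 resid [-0.     0.001 -0.003  0.003 -0.     0.    -0.001 -0.002  0.003  0.001
 -0.002  0.001 -0.001  0.   ]
rows share [-0.008 -0.012 -0.012 -0.007 -0.002  0.002  0.002  0.   ] end amp 1.0603388711029431e-07 sum 3.20781888074953e-09
```

Position agrees with the saucer centre to within about 1–2 mm. Next I damp the remaining swing.

step_arm:
  claw: [0,0,0,0,0]
  linear:
    - [0,-0.008,0]
    - [0,-0.013,0]
    - [0,-0.013,0]
    - [0,-0.008,0]
    - [0,0,0]
  delta_rot:
    - [0,0,0]
    - [0,0,0]
    - [0,0,0]
    - [0,0,0]
    - [0,0,0]

```text
t: 9.35
tool_pos: [0.5761, -0.2747, 0.3197]
eef_rot: [0.062, 3.137, -0.003]
ft_force: [-0.0, -1.1, 7.3]
opening: 0.315
gripper_force: 63.9
```

```bash
cat > d.py <<'E'
from h import *
D=[meas() for _ in range(18)];print(np.round([d[1] for d in D],4))
t,th,y=np.array(D[1:]).T;o=np.linalg.lstsq(np.c_[np.cos(W*t),np.sin(W*t),np.ones(len(t))],th,rcond=None)[0];print(o,y[-1])
for N in(5,6):plan(t,th-o[2],0,0,N,.3)
E
python3 d.py
```

```text
[0.0151 0.0126 0.011  0.0113 0.0081 0.0067 0.0047 0.0057 0.006  0.005
 0.0056 0.0058 0.0068 0.0098 0.0107 0.0092 0.0126 0.0139]
[0.00297189 0.00286565 0.00888662] -0.2744431591104725
t0 10.25 theta 0.004 rate -0.00 amp 0.004 resid [-0.     0.    -0.001  0.001  0.001  0.001 -0.    -0.001 -0.    -0.
  0.     0.001 -0.001 -0.     0.002 -0.    -0.001]
rows share [ 0.002  0.002  0.001  0.    -0.   ] end amp 1.0791806938958919e-07 sum -1.2977280370031724e-08
t0 10.25 theta 0.004 rate -0.00 amp 0.004 resid [-0.     0.    -0.001  0.001  0.001  0.001 -0.    -0.001 -0.    -0.
  0.     0.001 -0.001 -0.     0.002 -0.    -0.001]
rows share [ 0.002  0.002  0.002  0.    -0.    -0.   ] end amp 6.185936115018205e-08 sum -5.5772603033712965e-09
```

step_arm:
  claw: [0,0,0,0,0]
  linear:
    - [0,0.002,0]
    - [0,0.002,0]
    - [0,0.001,0]
    - [0,0,0]
    - [0,0,0]
  delta_rot:
    - [0,0,0]
    - [0,0,0]
    - [0,0,0]
    - [0,0,0]
    - [0,0,0]

```text
t: 10.75
tool_pos: [0.5762, -0.2741, 0.3197]
eef_rot: [0.061, 3.138, -0.002]
ft_force: [0.6, 0.2, 7.0]
opening: 0.318
gripper_force: 63.9
```

step_arm:
  claw: [0.6,0.8,1,1,1]
  linear:
    - [0,0,0]
    - [0,0,0]
    - [0,0,0]
    - [0,0,0]
    - [0,0,0]
  delta_rot:
    - [0,0,0]
    - [0,0,0]
    - [0,0,0]
    - [0,0,0]
    - [0,0,0]

```text
t: 11.25
tool_pos: [0.5757, -0.2742, 0.3175]
eef_rot: [-0.061, -3.141, -0.0]
ft_force: [0.8, -0.7, -0.6]
opening: 1.004
gripper_force: 0.0
```

step_arm:
  claw: [1,1,1,1,1]
  linear:
    - [0,0,-0.06]
    - [0,0,-0.16]
    - [0,0,-0.28]
    - [0,0,-0.38]
    - [0,0,-0.44]
  delta_rot:
    - [0,0,0]
    - [0,0,0]
    - [0,0,0]
    - [0,0,0]
    - [0,0,0]

```text
t: 11.75
tool_pos: [0.5395, -0.257, 0.4259]
eef_rot: [-0.06, -3.09, -0.035]
ft_force: [-59.6, 28.3, -3.8]
opening: 0.998
gripper_force: 0.0
```

```bash
python3 d.py; python3 - <<'E'
from h import *
p,_=robot.get_image("scene");cv2.imwrite("pics/c5.png",cv2.resize(p[130:340,130:410][...,::-1],None,fx=2,fy=2))
E
```

```text
[-0.1097 -0.1125 -0.1146 -0.1163 -0.1166 -0.1159 -0.1162 -0.1157 -0.1161
 -0.1172 -0.1179 -0.1182 -0.1188 -0.1183 -0.1177 -0.1192 -0.118  -0.117 ]
[ 0.0016222  -0.00057886 -0.11678731] -0.25582495899128765
t0 12.65 theta 0.001 rate 0.01 amp 0.002 resid [-0.003 -0.001  0.001  0.002  0.001  0.    -0.001 -0.001 -0.    -0.
 -0.     0.    -0.    -0.001  0.001  0.001  0.   ]
rows share [-0.001  0.     0.001  0.001  0.   ] end amp 9.503767939720774e-08 sum 1.151667110792622e-08
t0 12.65 theta 0.001 rate 0.01 amp 0.002 resid [-0.003 -0.001  0.001  0.002  0.001  0.    -0.001 -0.001 -0.    -0.
 -0.     0.    -0.    -0.001  0.001  0.001  0.   ]
rows share [-0.     0.     0.001  0.001  0.001  0.   ] end amp 2.2211397869657482e-08 sum 1.996714183127553e-09
```

View pics/c5.png

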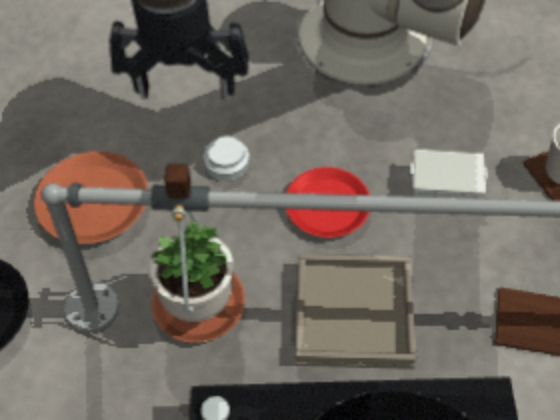

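```bash
python3 - <<'E'
from h import *
s=robot.observe();print({k:np.round(v,3) for k,v in s.items()})
E
```

```text
{'t': np.float64(12.7), 'joint_positions': array([-0.444,  0.57 ,  1.234,  2.277, -0.   , -0.405]), 'joint_vel': array([-0.   ,  0.   ,  0.   ,  0.002,  0.   ,  0.001]), 'joint_efforts': array([-1.0000e-03, -6.8819e+01,  3.4507e+01,  4.6900e-01, -0.0000e+00,
       -0.0000e+00]), 'tool_pos': array([ 0.537, -0.256,  0.433]), 'eef_rot': array([-0.061, -3.102, -0.027]), 'ft_force': array([ 1.092, -0.421, -0.739]), 'ft_torque': array([ 0.003, -0.04 ,  0.026]), 'gripper_force': np.float64(0.0), 'opening': np.float64(0.998)}
```

The picture shows the pail plumb over the small terracotta saucer, with the gripper clear and the tray where it was. The swing is about 0.002 rad.

```bash
python3 -c "
from station import robot
print(robot.close_job())"
```

```text
the job is handed in; nothing more can be done
None
```

The pail hangs still over the middle of the terracotta saucer (within about 2 mm, swing about 0.002 rad), the knob is let go, the tray is unmoved, and the job was handed in at 12.7 s; near its reach limit on the final lift the arm drifted about 40 mm sideways and the wrist force briefly read 66 N (limit 120 N), but nothing was disturbed.

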